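# Turn the damper drive's hand wheel until its valve stem points straight up

## Robot

A 6-joint arm with a two-finger parallel gripper is mounted at the origin on the work surface. World frame = base frame: x ahead of the robot, y to its left, z up, the work surface at z = 0. Lengths are in mm, angles in rad, forces in N, time in s.
With the tool pointing down it reaches from about 275 to 850 mm from the base axis. Payload 5.2 kg.
Tool frame: the origin (TCP) lies midway between the tips of the shut fingers; the grasp point (between the pads) lies 19 mm behind it (manip.tcp_to_grasp is the distance from the TCP to the grasp point, in mm); z points along the fingers, y is the line along which they close (so a half turn about z gives the same grasp; the last joint's range is limited). The gripper opens to 85 mm and grips with 20 to 120 N. Pads are 22 mm wide; open, the fingers measure 114 mm over their backs; the gripper's body (76 mm by 85 mm) begins 54 mm behind the grasp point. The pads swing forward as they close: fully open they stand 13 mm farther back than shut.
Start: joints at [-1.508, 0.259, 1.535, -0, 1.348, -0.203], TCP at [144.496, -530.685, 231.31] pointing down, gripper open.
Joint ranges: [-3.14, 3.14], [-0.91, 2.08], [0.19, 2.58], [-1.22, 4.36], [0.22, 2.71], [-3.12, 3.12]. Speed limits (rad/s): [2.57, 2.57, 3.14, 3.14, 3.14, 3.14].

## Interface

Orientations are given as a 3x3 rotation matrix whose columns are the frame's x, y, z axes.
In Python, from cell import manip gives the robot as it stands.
- The arm moves only by the tool jog_arm, never from a script. Its argument "steps" is a list of rows, each a list of 3 entries, a list of its own where there are three numbers: the shift along the tool's x, y, z in mm, then the turn about the tool's z in rad, then the opening, from 0 (shut) to 1 (fully open). A call has 1 to 8 rows; each row shifts and turns the commanded pose from where the row before left it, along the tool's axes as they then stand; what a row does not reach is not made up. A row lasts 1/8 s, in which the tool goes at most 62.5 mm and 10.7 degrees, less where a joint would pass 70% of its speed; a pose out of reach is approached as far as the arm can. A call with a gripper value outside its range is refused whole. The fingers move at their own pace and stop on an object; "grip_force" is the grip in N (left out, the last holds). Time passes only in rows, so rows that do not move let the fingers close. It gives the time, the measured TCP pose, the force, the opening and the grip force at its end, in the units of the state.
- manip.get_state(): the state, without advancing time (a new reading comes with each control period).
- manip.camera(name): name is "scene" or "top" or "wrist"; returns a dict with "pixels" (400x640x3 uint8, red, green, blue), "vfov" (degrees; the focal length in pixels is half the picture's height over the tangent of half this angle, whatever the lens; pixels are square), "cx", "cy" (the principal point, pixels), "k1" (the pictures are not rectified: a ray, as slopes to the right and down, at radius r is drawn at 1 + k1 r^2 times it, then the intrinsics apply), "R" (3x3) and "t" (3): a world point X has camera coordinates R X + t. Camera axes: x right, y down, z forward; pixel columns grow to the right and rows downward; lengths in mm; the calibration is good to about 2 mm. A picture is of the moment at which its call begins. There is no depth.
- manip.finish_job(): hands the job in; it is judged then, once.
The state is a dict: "time_s": time; "joint_positions": joint angles; "qvel": joint speeds; "tau": joint torques, N m; "position": TCP position; "eef_rot": TCP orientation; "contact_force": force on the tool from outside, world axes, zero at the start; "moment": the same for the moment, N m; "opening": opening from 0.0 (shut) to 1.0 (fully open); "gripper_force": force on a finger pad.
Only numpy, scipy, OpenCV 4.12 (cv2) and the standard library are available. Lean on these libraries where they do the work, as an engineer would, in place of code of your own. Each camera call takes 0.05 s, during which the arm holds its last target. There are 200 camera calls.

## Task

Set the opened damper drive on the desk to its service position: with the gripper's fingertips push the spokes of its hand wheel, one after another and either way round, until the short valve stem on the rim points straight up, then move clear. Push steadily and gently, without pinching the wheel or flicking it round, and do not push on the valve stem itself. Leave the mug, the spare solenoid and the screwdriver where they are.

Things in the scene. Friction and masses are not known exactly. Their poses are not given: they have to be found in the camera images.
- hub (a point): centre of the hand wheel, on its level axle, in the wheel's mid-plane, 160 mm above the desk. x axis: along the axle, level, out of the open front of the drive (away from the robot to within 25 degrees); z axis: up. These axes are fixed to the drive and do not turn with the wheel, which turns in the upright y-z plane.
- spokes: rim and five spokes of the wheel. Round rim, 52 mm outer radius, 12 mm thick; five straight steel rods, 12 mm thick, 72 degrees apart, run from the hub past the rim to free ends 130 mm from the axle. Origin on the axle; z points to the stem, midway between two spokes (36 degrees from each). A fingertip from above fits between two spokes outside the rim and pushes one sideways.
- drive: plated steel case screwed to the desk on the robot's side of the wheel, 90 mm deep (x), 280 mm wide (y), 200 mm high, wing nuts on top up to 222 mm. Origin: middle of its underside; the wheel's mid-plane is at x = 88 mm, 43 mm ahead of its open front, joined by a bearing and axle 40 mm across and less.
- stem: valve stem, a brass tube 10 mm in diameter with a brass cap 16 mm in diameter, standing out radially from the wheel's rim. Origin at its foot on the rim, 52 mm from the axle; z axis: along the stem, away from the axle, to the cap's end at 38 mm (90 mm from the axle). It turns with the wheel.
- wheel (a joint): angle of the wheel in rad, 0 (or a whole turn, 6.28) with the stem straight up; grows right-handedly about the hub's x axis, the stem tipping from up towards the hub's -y side. Starts between 2.1 and 4.2, stem downwards. Turns freely either way without stops; balanced, and dry friction of 0.25 N m (about 3 N at a spoke) keeps it where it is left.
- mug_mid (a point): middle of a white mug standing on the desk beside the drive, 80 mm across, 90 mm high; the point is 45 mm up. Leave alone.
- coil_mid (a point): middle of a spare solenoid standing on the desk on the other side of the drive, 50 x 55 mm, 85 mm high with its plunger; the point is 32 mm up. Leave alone.
- driver_grip (a point): handle of a screwdriver lying on the desk in front of the wheel. Leave alone.

How it is judged:
By the outcome, as a careful person would: the job done as asked, in the order asked, and still so for the second after the job is handed in, with the robot touching nothing.
It also fails if it takes over 51 s, if anything falls off the work surface, if the arm or the gripper's body presses on something with over 40 N, if the wrist force passes 120 N, or if a joint passes its speed limit or range.

## Working session

There is one attempt and no reset: what is moved stays moved. The work goes in short steps, Python scripts to look and compute and a tool call to move; the robot and the scene stay as the last step left them, time stands still between calls to the robot, and variables do not carry over. Pictures are saved under pics/ and viewed, at most 10 in all, crops included, and the job is handed in when it is done.

Besides the shell and the picture viewer there is one more tool, called as name([rows], argument=value, ...), one row to a line, values as JSON. jog_arm: Moves the arm, as the interface text tells. Its arguments: {"type":"object","properties":{"steps":{"type":"array"},"grip_force":{"type":"number"}},"required":["steps"]}

```bash
mkdir -p pics; ls
python3 - <<'E'
from cell import manip
import cv2
for n in("scene","top"):
    c=manip.camera(n); cv2.imwrite(f"pics/{n}0.png",c["pixels"][:,:,::-1])
    print(n,c["vfov"],c["cx"],c["cy"],c["k1"],c["R"],c["t"])
s=manip.get_state();print(s)
E
```

```text
pics
scene 45.11675223024969 325.30869443463826 198.69002119489022 -0.07969022194225193 [[ 0.79878292  0.60161123  0.00312577]
 [ 0.5049019  -0.66753486 -0.54723969]
 [-0.32713898  0.43870393 -0.8369701 ]] [-473.5738594  -169.84564423 1675.16328775]
top 57.00801918018612 318.94720549091755 197.9826456651009 0.01608436506232308 [[ 1.80031658e-03 -9.99851391e-01 -1.71451308e-02]
 [-9.88492801e-01  8.13991651e-04 -1.51265727e-01]
 [ 1.51257203e-01  1.72201645e-02 -9.88344436e-01]] [  66.91190798  605.56594834 1109.65427424]
{'time_s': 0.1, 'joint_positions': array([-1.50780187e+00,  2.59286414e-01,  1.53598027e+00,  2.49449969e-05,
        1.34798837e+00, -2.02810817e-01]), 'qvel': array([ 0.00012904, -0.00066311, -0.00467248,  0.00198492, -0.00114379,
       -0.00016732]), 'tau': array([ 1.63071902e-03, -4.46973968e+01, -2.91247022e+01, -3.13073879e-04,
        6.33576055e-03,  1.29673253e-05]), 'position': array([ 144.47264772, -530.19831224,  230.54638853]), 'eef_rot': array([[ 9.64882747e-01,  2.62680945e-01, -8.03726269e-05],
       [ 2.62680712e-01, -9.64881384e-01,  1.66063432e-03],
       [ 3.58666942e-04, -1.62342975e-03, -9.99998618e-01]]), 'contact_force': array([-0.53627356,  0.45205617, -0.14901917]), 'moment': array([ 0.00073512, -0.04366133,  0.00789816]), 'gripper_force': 0.0, 'opening': 0.9975252837949826}
```

View pics/scene0.png

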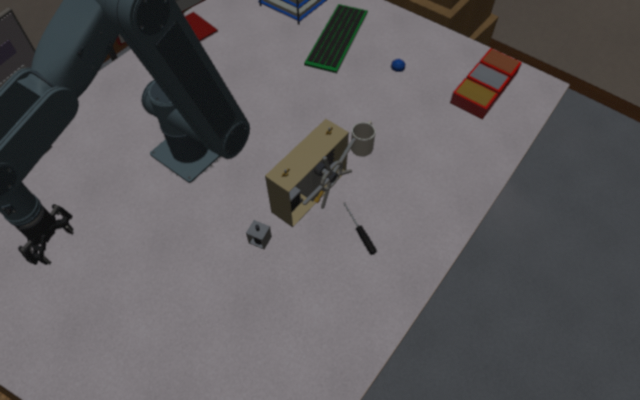

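View pics/top0.png

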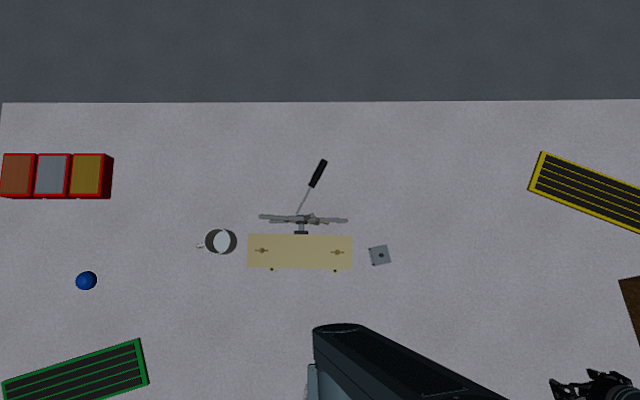

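The scene view shows the tan drive around (307,172) with the wheel at about (330,178), the mug at (362,138), the solenoid at (259,235) and the screwdriver at (362,230). In the top view the case top spans (247–352, 234–269) and the wheel lies along row 218.

```bash
cat > h.py <<'E'
import numpy as np, cv2
from cell import manip
def K(c):
    f=200/np.tan(np.radians(c["vfov"]/2)); return f
def proj(c,X):
    p=np.atleast_2d(X)@np.array(c["R"]).T+c["t"]; s=p[:,:2]/p[:,2:]
    s=s*(1+c["k1"]*(s**2).sum(1,keepdims=True)); return s*K(c)+[c["cx"],c["cy"]]
def ray(c,uv):
    d=(np.array(uv,float)-[c["cx"],c["cy"]])/K(c); s=d.copy()
    for _ in range(20): s=d/(1+c["k1"]*(s@s))
    R=np.array(c["R"]); o=-R.T@c["t"]; return o,R.T@np.r_[s,1]
def onplane(c,uv,n,p):
    o,d=ray(c,uv); n=np.array(n,float); return o+d*(n@(np.array(p)-o))/(n@d)
E
python3 - <<'E'
from h import *
t=manip.camera("top"); s=manip.camera("scene")
im=t["pixels"][:,:,::-1]
hsv=cv2.cvtColor(im.copy(),cv2.COLOR_BGR2HSV)
m=cv2.inRange(hsv,(15,50,120),(35,255,255)); m[:220]=0;m[:,:235]=0;m[:,365:]=0;m[280:]=0
m=cv2.morphologyEx(m,cv2.MORPH_CLOSE,np.ones((7,7)))
cs=max(cv2.findContours(m,0,2)[0],key=cv2.contourArea)
P=np.array([onplane(t,p[0],[0,0,1],[0,0,200])[:2] for p in cs],np.float32)
r=cv2.minAreaRect(P);print("case top",r,cv2.boxPoints(r))
for n,z,uv in(("mug",90,(221,240)),("coil",60,(379,255)),("driver",10,(318,173)),("drvtip",5,(297,213))):print(n,onplane(t,uv,[0,0,1],[0,0,z]).round())
a=s["pixels"][105:240,245:400,::-1]; b=im[195:285,190:400]
cv2.imwrite("pics/c1.png",cv2.resize(a,None,fx=4.4,fy=4.4,interpolation=cv2.INTER_CUBIC))
cv2.imwrite("pics/c2.png",cv2.resize(b,None,fx=3.8,fy=3.8,interpolation=cv2.INTER_CUBIC))
E
```

```text
case top ((434.94842529296875, 117.5029296875), (276.6216125488281, 97.93938446044922), 89.23873901367188) [[384.14545 -20.14505]
 [482.07617 -21.44629]
 [485.7514  255.15091]
 [387.82068 256.45215]]
mug [473. 358.  90.]
coil [ 429. -115.   60.]
driver [694.  71.  10.]
drvtip [563. 139.   5.]
```

View pics/c1.png

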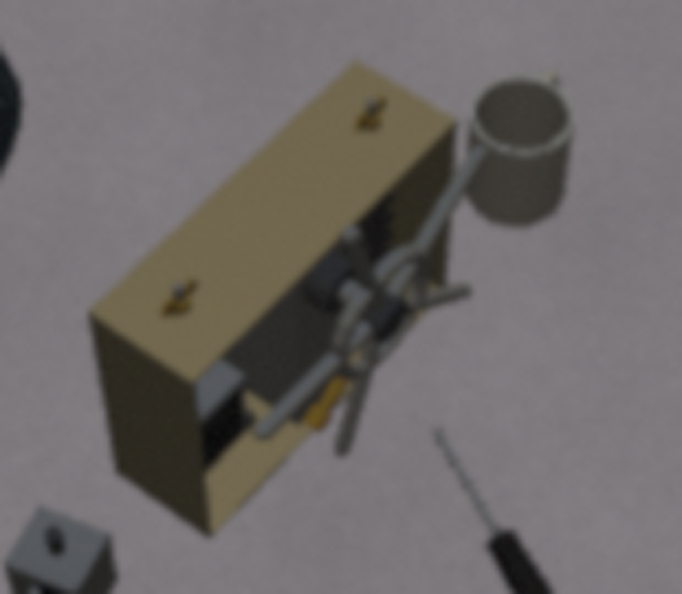

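View pics/c2.png

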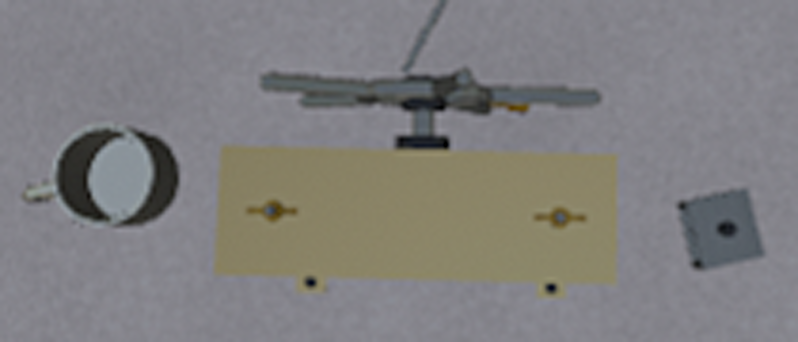

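The scene crop shows the spoke ends at about (480,150), (468,291), (345,450), (262,432) and (350,235). The brass stem is at (320,405), so it points down. In the top crop the wheel lies in one thin band across the front, and the stem shows at (515,106), on the −y side.

Run:
```python
from h import *
t=manip.camera("top"); s=manip.camera("scene")
th=-0.0133; ex=np.array([np.cos(th),np.sin(th),0]); ey=np.array([-ex[1],ex[0],0])
# front top edge from hand-read crop corners
for uv in((222,147),(617,154),(217,273),(616,282)):
    print("corner",onplane(t,np.array(uv)/3.8+[190,195],[0,0,1],[0,0,200]).round(1))
for uv in((92,315),(197,383),(455,122),(357,62)):
    print("corner scene",onplane(s,np.array(uv)/4.4+[245,105],[0,0,1],[0,0,200]).round(1))
for hub in(np.array([525.,117,160]),np.array([530.,117,160])):
  print(hub, "hub px crop",(proj(s,hub)-[245,105])*4.4,(proj(t,hub)-[190,195])*3.8)
  for n,uv in(("A",(478,152)),("B",(465,291)),("C",(345,448)),("D",(264,432)),("E",(350,235)),("stem",(318,418))):
    X=onplane(s,np.array(uv)/4.4+[245,105],ex,hub)-hub
    y,z=X@ey,X[2]; print(n,round(y),round(z),"r",round(np.hypot(y,z)),"ang",round(np.degrees(np.arctan2(-y,z)),1))
```

```text
corner [485.2 253.8 200. ]
corner [480.5 -24.9 200. ]
corner [397.7 254.5 200. ]
corner [392.2 -23.2 200. ]
corner scene [398.  -23.2 200. ]
corner scene [485.8 -23.2 200. ]
corner scene [490. 252. 200.]
corner scene [402.8 255.6 200. ]
[525. 117. 160.] hub px crop [[378.21610786 307.24629535]] [[419.71658821  96.02223539]]
A 109 59 r 124 ang -61.7
B 106 -95 r 143 ang -131.9
C -36 -132 r 137 ang 164.6
D -122 -5 r 122 ang 92.4
E -31 110 r 114 ang 15.8
stem -66 -56 r 87 ang 130.2
[530. 117. 160.] hub px crop [[384.20539089 310.89204048]] [[419.78083587  89.26736816]]
A 101 70 r 123 ang -55.4
B 99 -83 r 129 ang -130.1
C -43 -119 r 126 ang 160.2
D -127 7 r 128 ang 87.0
E -38 121 r 126 ang 17.4
stem -72 -44 r 85 ang 121.2
```

The wheel angle is about 124°: the radii come out near 130 with the hub at (530,115,160). That puts spoke E at +16° and D at +88°. Plan: first push E towards +y at the top, to about −56°, then push D to −36°. The fingers are shut and turned so they close along x. I'll raise and turn first.

jog_arm([
  [[0, 0, -10], -0.184, 0],
  [[0, 0, -15], -0.184, 0],
  [[0, 0, -20], -0.184, 0],
  [[0, 0, -20], -0.184, 0],
  [[0, 0, -20], -0.184, 0],
  [[0, 0, -15], -0.184, 0],
  [[0, 0, -10], -0.184, 0],
  [[0, 0, 0], 0, 0],
])

```text
time_s: 1.3
position: [144.5, -531.0, 342.1]
eef_rot: [[0.019, 1.0, 0.0], [1.0, -0.019, -0.002], [-0.002, 0.0, -1.0]]
contact_force: [0.1, -0.4, -0.7]
opening: 0.0
gripper_force: 0.0
```

jog_arm([
  [[20, 12, 0], 0, 0],
  [[40, 25, 0], 0, 0],
  [[45, 29, 0], 0, 0],
  [[45, 29, 0], 0, 0],
  [[45, 29, 0], 0, 0],
  [[45, 29, 0], 0, 0],
  [[45, 29, 0], 0, 0],
  [[45, 29, 0], 0, 0],
])

```text
time_s: 2.3
position: [361.3, -201.3, 340.8]
eef_rot: [[0.02, 1.0, -0.0], [1.0, -0.02, 0.001], [0.001, -0.0, -1.0]]
contact_force: [0.8, -0.5, 0.1]
opening: 0.0
gripper_force: 0.0
```

jog_arm([
  [[45, 29, 0], 0, 0],
  [[45, 29, 0], 0, 0],
  [[45, 29, 0], 0, 0],
  [[45, 29, 0], 0, 0],
  [[40, 25, 0], 0, 0],
  [[25, 16, 0], 0, 0],
  [[13, 9, 0], 0, 0],
  [[0, 0, 0], 0, 0],
])

```text
time_s: 3.3
position: [531.0, 51.6, 340.8]
eef_rot: [[0.017, 1.0, -0.001], [1.0, -0.017, -0.0], [-0.0, -0.001, -1.0]]
contact_force: [-0.9, -0.2, 0.2]
opening: 0.001
gripper_force: 0.0
```

Run:
```python
from h import *
t=manip.camera("top"); s=manip.camera("scene"); 
a=s["pixels"][90:230,250:380,::-1]; b=t["pixels"][185:265,240:360,::-1]
A=cv2.resize(a,None,fx=4,fy=4,interpolation=cv2.INTER_CUBIC)
cv2.imwrite("pics/d1.png",A)
print(proj(s,[531,51.6,341]))
```

```text
[[318.58554177 150.99934839]]
```

View pics/d1.png

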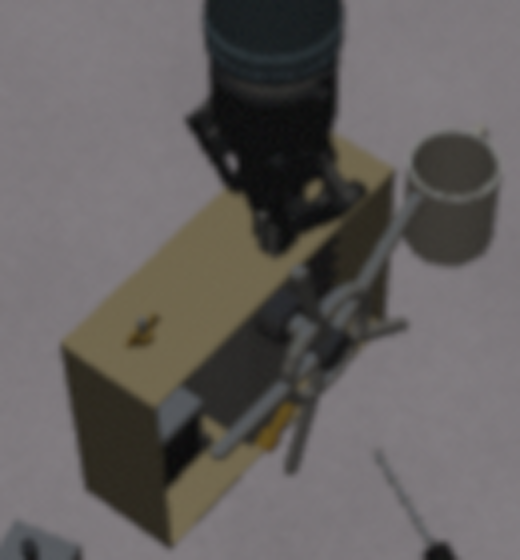

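The fingertips sit above and to the −y side of the spoke E end at crop (300,275), as intended. Next I back off a little and descend.

jog_arm([
  [[-8, 0, 0], 0, 0],
  [[0, 0, 10], 0, 0],
  [[0, 0, 15], 0, 0],
  [[0, 0, 15], 0, 0],
  [[0, 0, 15], 0, 0],
  [[0, 0, 15], 0, 0],
  [[0, 0, 10], 0, 0],
  [[0, 0, 0], 0, 0],
])

```text
time_s: 4.4
position: [530.9, 42.9, 260.4]
eef_rot: [[0.017, 1.0, -0.002], [1.0, -0.017, 0.0], [0.0, -0.002, -1.0]]
contact_force: [0.5, 0.3, 0.9]
opening: 0.002
gripper_force: 0.0
```

jog_arm([
  [[5, 0, 0], 0, 0],
  [[5, 0, 0], 0, 0],
  [[5, 0, 0], 0, 0],
  [[5, 0, 0], 0, 0],
  [[5, 0, 0], 0, 0],
  [[5, 0, 0], 0, 0],
  [[5, 0, 0], 0, 0],
  [[5, 0, 0], 0, 0],
])

```text
time_s: 5.4
position: [532.1, 83.0, 261.4]
eef_rot: [[0.017, 1.0, 0.0], [1.0, -0.017, -0.0], [-0.0, 0.0, -1.0]]
contact_force: [-0.3, -2.2, 1.5]
opening: -0.003
gripper_force: 1.3
```

jog_arm([
  [[5, 0, 0], 0, 0],
  [[5, 0, 0], 0, 0],
  [[5, 0, 0], 0, 0],
  [[5, 0, 0], 0, 0],
  [[5, 0, 0], 0, 0],
  [[5, 0, 0], 0, 0],
  [[5, 0, 0], 0, 0],
  [[5, 0, 0], 0, 0],
])

```text
time_s: 6.4
position: [532.5, 123.1, 260.9]
eef_rot: [[0.017, 1.0, -0.001], [1.0, -0.017, -0.0], [-0.0, -0.001, -1.0]]
contact_force: [0.7, -3.3, -1.2]
opening: 0.002
gripper_force: 1.2
```

jog_arm([
  [[5, 0, 0], 0, 0],
  [[5, 0, 0], 0, 0],
  [[5, 0, 0], 0, 0],
  [[5, 0, 0], 0, 0],
  [[5, 0, 0], 0, 0],
  [[5, 0, 1], 0, 0],
  [[5, 0, 2], 0, 0],
  [[5, 0, 3], 0, 0],
])

```text
time_s: 7.4
position: [533.4, 163.2, 255.3]
eef_rot: [[0.017, 1.0, 0.0], [1.0, -0.017, 0.0], [0.0, 0.0, -1.0]]
contact_force: [0.5, -3.2, 1.9]
opening: 0.003
gripper_force: 1.2
```

jog_arm([
  [[5, 0, 3], 0, 0],
  [[5, 0, 3], 0, 0],
  [[4, 0, 3], 0, 0],
  [[4, 0, 3], 0, 0],
  [[4, 0, 3], 0, 0],
  [[4, 0, 4], 0, 0],
  [[3, 0, 3], 0, 0],
  [[0, 0, 0], 0, 0],
])

```text
time_s: 8.4
position: [533.7, 192.4, 233.0]
eef_rot: [[0.017, 1.0, -0.0], [1.0, -0.017, 0.001], [0.001, -0.0, -1.0]]
contact_force: [0.4, -1.2, -1.0]
opening: 0.002
gripper_force: 0.1
```

jog_arm([
  [[-4, 0, -6], 0, 0],
  [[0, 0, -20], 0, 0],
  [[0, 0, -30], 0, 0],
  [[0, 0, -30], 0, 0],
  [[0, 0, -20], 0, 0],
  [[-40, 0, 0], 0, 0],
  [[-50, 0, 0], 0, 0],
  [[-50, 0, 0], 0, 0],
])

```text
time_s: 9.4
position: [531.2, 46.8, 340.0]
eef_rot: [[0.016, 1.0, 0.001], [1.0, -0.016, 0.0], [0.001, 0.001, -1.0]]
contact_force: [0.1, 0.2, 0.2]
opening: -0.001
gripper_force: 0.0
```

jog_arm([
  [[-15, 0, 0], 0, 0],
  [[0, 0, 0], 0, 0],
])

```text
time_s: 9.65
position: [531.2, 32.3, 339.7]
eef_rot: [[0.019, 1.0, 0.001], [1.0, -0.019, 0.001], [0.001, 0.001, -1.0]]
contact_force: [0.5, 1.0, -0.5]
opening: -0.001
gripper_force: 0.0
```

Run:
```python
from h import *
s=manip.camera("scene"); 
a=s["pixels"][90:230,250:380,::-1]
cv2.imwrite("pics/e1.png",cv2.resize(a,None,fx=4,fy=4,interpolation=cv2.INTER_CUBIC))
```

```text
(no output)
```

View pics/e1.png

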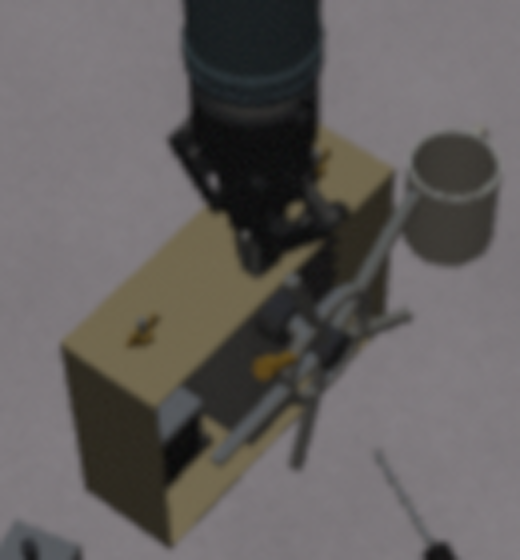

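The stem has swung to crop (262,368), on the −y side and above the axle. The visible spoke ends are at about (418,193), (408,317), (297,466) and (218,458).

```bash
cat >> h.py <<'E'
th=-0.015; ex=np.array([np.cos(th),np.sin(th),0]); ey=np.array([-ex[1],ex[0],0]); hub=np.array([530.,115,160])
def ang(c,uv):
    X=onplane(c,uv,ex,hub)-hub; return round(float(np.degrees(np.arctan2(-X@ey,X[2]))),1),round(float(np.hypot(X@ey,X[2])))
E
python3 - <<'E'
from h import *
s=manip.camera("scene")
for uv in((418,193),(408,317),(297,466),(218,458),(262,369)): print(ang(s,np.array(uv)/4+[250,90]))
for a in(17,19): print((proj(s,hub+130*(-np.sin(np.radians(a))*ey+np.cos(np.radians(a))*np.array([0,0,1])))-[250,90])*4)
E
```

```text
(-56.0, 129)
(-126.6, 133)
(163.4, 128)
(89.0, 128)
(54.7, 94)
[[296.09741635 272.32590308]]
[[292.15894423 277.59737085]]
```

jog_arm([
  [[8, 0, 0], 0, 0],
  [[0, 0, 10], 0, 0],
  [[0, 0, 15], 0, 0],
  [[0, 0, 15], 0, 0],
  [[0, 0, 15], 0, 0],
  [[0, 0, 15], 0, 0],
  [[0, 0, 10], 0, 0],
  [[3, 0, 0], 0, 0],
])

```text
time_s: 10.75
position: [530.9, 43.7, 258.4]
eef_rot: [[0.018, 1.0, -0.002], [1.0, -0.018, 0.0], [0.0, -0.002, -1.0]]
contact_force: [-0.2, 0.1, 0.2]
opening: -0.001
gripper_force: 0.0
```

jog_arm([
  [[5, 0, 0], 0, 0],
  [[5, 0, 0], 0, 0],
  [[5, 0, 0], 0, 0],
  [[5, 0, 0], 0, 0],
  [[5, 0, 0], 0, 0],
  [[5, 0, 0], 0, 0],
  [[5, 0, 0], 0, 0],
  [[5, 0, 0], 0, 0],
])

```text
time_s: 11.75
position: [531.9, 84.2, 259.2]
eef_rot: [[0.017, 1.0, -0.0], [1.0, -0.017, 0.0], [0.0, -0.0, -1.0]]
contact_force: [0.3, -3.2, 1.1]
opening: 0.003
gripper_force: 1.2
```

jog_arm([
  [[5, 0, 0], 0, 0],
  [[5, 0, 0], 0, 0],
  [[5, 0, 0], 0, 0],
  [[5, 0, 0], 0, 0],
  [[5, 0, 0], 0, 0],
  [[5, 0, 0], 0, 0],
  [[5, 0, 0], 0, 0],
  [[5, 0, 0], 0, 0],
])

```text
time_s: 12.75
position: [532.5, 124.1, 258.9]
eef_rot: [[0.017, 1.0, -0.001], [1.0, -0.017, -0.0], [-0.0, -0.001, -1.0]]
contact_force: [1.0, -2.8, -0.3]
opening: -0.001
gripper_force: 1.2
```

jog_arm([
  [[5, 0, 0], 0, 0],
  [[5, 0, 0], 0, 0],
  [[5, 0, 0], 0, 0],
  [[5, 0, 0], 0, 0],
  [[5, 0, 0], 0, 0],
  [[5, 0, 1], 0, 0],
  [[3, 0, 1], 0, 0],
  [[2, 0, 1], 0, 0],
])

```text
time_s: 13.75
position: [533.3, 159.1, 256.3]
eef_rot: [[0.017, 1.0, 0.0], [1.0, -0.017, 0.0], [0.0, 0.0, -1.0]]
contact_force: [-0.0, -2.5, 0.2]
opening: -0.001
gripper_force: 1.1
```

```bash
cat > look.py <<'E'
from h import *
import sys
s=manip.camera("scene");t=manip.camera("top")
a=s["pixels"][90:230,250:380,::-1]; b=t["pixels"][195:245,240:360,::-1]
A=cv2.resize(a,(520,560),interpolation=cv2.INTER_CUBIC); 
B=cv2.resize(b,(520,217),interpolation=cv2.INTER_CUBIC)
cv2.imwrite(f"pics/{sys.argv[1]}.png",cv2.resize(np.vstack([A,B]),None,fx=.77,fy=.77,interpolation=cv2.INTER_AREA))
for c,(x0,x1,y0,y1) in((s,(300,350,120,190)),(t,(280,330,195,232))):
    h=cv2.cvtColor(c["pixels"],cv2.COLOR_RGB2HSV); m=cv2.inRange(h,(12,150,60),(30,255,255))
    k=np.zeros_like(m);k[y0:y1,x0:x1]=m[y0:y1,x0:x1]
    n=np.argwhere(k)[:,::-1]
    if len(n): print(len(n),n.mean(0),n.min(0),n.max(0),ang(c,n.mean(0)))
E
python3 look.py f1
```

```text
25 [329.84 155.68] [327 132] [332 161] (6.3, 109)
22 [301.22727273 216.27272727] [299 214] [303 219] (3.8, 62)
```

View pics/f1.png

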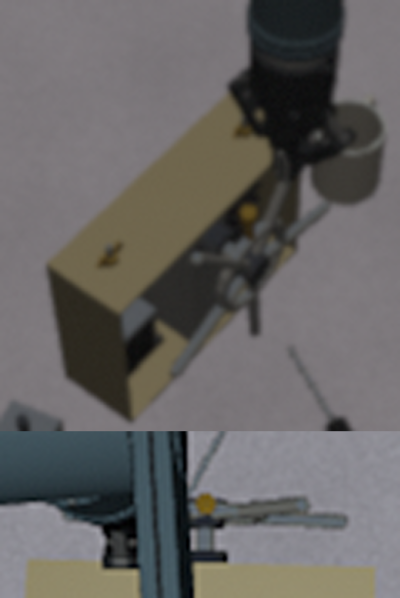

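The stem cap now shows at (249,212) in the scene crop, nearly up, and at (205,504) in the top crop, almost in line with the axle at column 207. The fingers still rest on spoke D.

Run:
```python
from h import *
t=manip.camera("top");s=manip.camera("scene")
im=cv2.imread("pics/top0.png"); g=im[:,:,::-1].max(2)
# dark bearing just ahead of case in the first top picture
r=g[229:235,285:318]; print(r)
for row in (230,231,232,233):
    w=np.clip(120-g[row,285:318].astype(float),0,None); w[w<40]=0
    if w.sum(): u=(w*np.arange(285,318)).sum()/w.sum(); print(row,u,onplane(t,(u,row),[0,0,1],[0,0,180]).round(1))
h=t["pixels"].astype(int); k=(h[:,:,0]-h[:,:,2]).clip(0); k[:205]=0;k[225:]=0;k[:,:294]=0;k[:,310:]=0;k[k<25]=0
u=np.array([(k.sum(0)*np.arange(640)).sum(),(k.sum(1)*np.arange(400)).sum()])/k.sum(); print("cap top",u,onplane(t,u,[0,0,1],[0,0,249]).round(1))
k=(s["pixels"].astype(int)); k=(k[:,:,0]-k[:,:,2]).clip(0); print(k[148:172,322:342])
for uv in((253,333),(173,376),(325,207),(195,258),(249,211)): print(ang(s,np.array(uv)/3.08+[250,90]))
```

```text
[[140 139 141 142 142 140 140 141 144 147 146 145 152 119  95 110 110 106
   85 120 151 147 143 140 139 140 138 136 137 138 138 135 135]
 [140 138 141 143 144 140 140 141 135 119 107 106 112  90  74  82  80  78
   65  95 118 111 117 135 140 140 138 139 137 137 138 138 140]
 [137 138 141 141 141 142 142 143 125  71  26  26  31  36  37  38  34  39
   34  45  47  37  53 116 142 138 137 139 138 133 135 135 137]
 [137 138 141 142 138 138 142 145 128  70  22  34  39  41  42  43  42  43
   42  39  36  28   7 107 142 138 139 139 137 135 135 135 136]
 [131 133 137 137 136 134 136 140 121  66  35  45  48  44  40  39  39  39
   38  34  32  23   3 111 147 143 143 141 138 138 142 142 141]
 [135 134 134 135 136 136 135 137 129 114 111 114 115 111 109 109 109 110
  110 110 110 109 103 126 137 134 134 133 131 131 133 135 135]]
230 301.327868852459 [496.5 113.  180. ]
231 300.42628774422735 [493.7 115.4 180. ]
232 300.81597222222223 [491.  114.3 180. ]
233 301.0190476190476 [488.3 113.8 180. ]
cap top [301.31679563 216.36868457] [526.9 108.8 249. ]
[[34 34 34 34 34 33 34 34 34 30 25 17 13 13 13 13 12
[... 823 characters left out ...]
 6  8]
 [ 0  0  1  0  1  5 18 31 36 30 17  4  0  0  0  3  3  4  4  6]
 [ 0  0  0  0  1  2  9 23 33 25  7  0  0  0  3  4  4  2  4  4]
 [ 0  0  0  0  0  2  8 22 28 21  4  0  0  1  3  4  4  4  2  3]
 [ 0  0  0  0  0  0  8 18 27 23  7  0  1  3  4  6  9  4  4  1]
 [ 0  0  0  0  1  2  3  8 20 22 11  4  4  4  5 12 16  9  3  3]
 [ 0  0  0  0  2  0  0  0  8 16 12  6  5  4  8 15 18  9  2  2]
 [ 0  0  0  0  0  0  0  0  0  6  7  6  5  6  7 13 11  2  0  3]
 [ 0  0  0  0  0  0  0  0  1  3  5  5  5  3  2  1  0  0  0  5]
 [ 0  0  0  0  0  0  0  0  1  2  4  5  5  0  0  0  0  0  3 11]
 [ 0  0  0  0  0  0  0  1  1  1  3  3  3  0  0  0  0  3  6 14]]
(-178.1, 123)
(110.3, 131)
(-104.9, 126)
(39.4, 134)
(4.4, 91)
```

All cues agree that about 3° remains, so I push roughly 6 mm more, then back off and check.

jog_arm([
  [[3, 0, 0.5], 0, 0],
  [[3, 0, 0.5], 0, 0],
  [[0, 0, 0], 0, 0],
  [[-4, 0, -4], 0, 0],
  [[0, 0, -10], 0, 0],
  [[0, 0, -20], 0, 0],
  [[0, 0, -30], 0, 0],
  [[0, 0, -20], 0, 0],
])

```text
time_s: 14.95
position: [533.7, 161.1, 341.7]
eef_rot: [[0.017, 1.0, 0.003], [1.0, -0.017, 0.001], [0.001, 0.003, -1.0]]
contact_force: [0.4, -0.8, -0.2]
opening: 0.0
gripper_force: 0.0
```

jog_arm([
  [[-20, 0, -10], 0, 0],
  [[-40, 0, 0], 0, 0],
  [[-50, 0, 0], 0, 0],
  [[-50, 0, 0], 0, 0],
  [[-50, 0, 0], 0, 0],
  [[-50, 0, 0], 0, 0],
  [[-20, 0, 0], 0, 0],
  [[0, 0, 0], 0, 0],
])

```text
time_s: 15.95
position: [528.0, -120.6, 348.9]
eef_rot: [[0.02, 1.0, -0.001], [1.0, -0.02, 0.001], [0.001, -0.001, -1.0]]
contact_force: [0.0, -0.0, -0.0]
opening: -0.004
gripper_force: 0.0
```

```bash
python3 look.py g1
python3 - <<'E'
from h import *
t=manip.camera("top")
h=t["pixels"].astype(int); k=(h[:,:,0]-h[:,:,2]).clip(0); k[:205]=0;k[225:]=0;k[:,:294]=0;k[:,310:]=0;k[k<25]=0
u=np.array([(k.sum(0)*np.arange(640)).sum(),(k.sum(1)*np.arange(400)).sum()])/k.sum(); print("cap top",u,onplane(t,u,[0,0,1],[0,0,249]).round(1))
E
```

```text
26 [330.65384615 154.84615385] [327 132] [333 160] (4.4, 109)
22 [299.72727273 216.18181818] [297 214] [302 218] (0.2, 63)
cap top [299.66051823 216.304787  ] [527.  113.1 249. ]
```

View pics/g1.png

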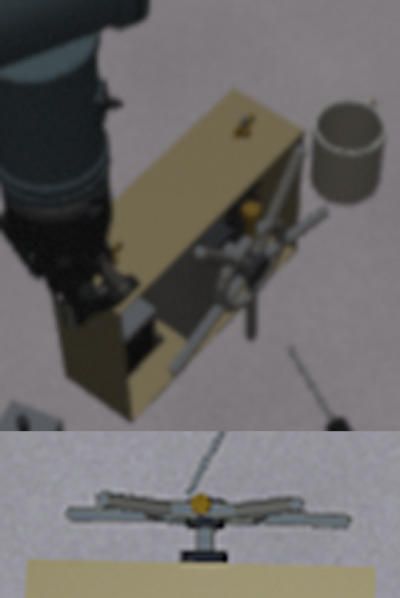

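The top view shows the wheel mirror-symmetric, with the cap at (201,503) over the axle at column 204. In the scene crop the stem is upright at (252,210). One quick numeric check against the spoke ends.

Run:
```python
from h import *
t=manip.camera("top")
im=t["pixels"][195:245,240:360,::-1]
h0=np.array([527,113.6,160])
for w in(-2,0,2):
    print(w,[((proj(t,h0+130*(-np.sin(a)*ey+np.cos(a)*np.array([0,0,1])))-[240,195])[0]*3.337+[0,430]).round() for a in np.radians(np.array([36,-36,108,-108])+w)])
s=manip.camera("scene")
for uv in((252,337),(173,374),(325,211),(298,142),(197,253),(252,208)): print(ang(s,np.array(uv)/3.08+[250,90]))
```

```text
-2 [array([293., 500.]), array([ 92., 498.]), array([352., 518.]), array([ 70., 515.])]
0 [array([298., 500.]), array([ 96., 497.]), array([351., 518.]), array([ 67., 514.])]
2 [array([303., 501.]), array([101., 497.]), array([349., 519.]), array([ 65., 514.])]
(-178.9, 129)
(108.9, 129)
(-107.9, 129)
(-28.7, 136)
(37.3, 135)
(1.7, 91)
```

```bash
python3 -c "
from cell import manip
print(manip.finish_job())"
```

```text
the job is handed in; nothing more can be done
None
```

The valve stem now points straight up, within about 1° by the camera measurements. I pushed two spokes in turn at no more than about 4 N of contact force, never on the stem, then moved the arm clear and handed the job in at about 16 s; no verdict came back.

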